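Catch the falling lid of the slide case and ease it shut

TASK

Close the slide case on the microscope bench: tip its open lid forward with the outside of your fingers until it starts to fall, catch the lid from below on a finger while it is still well open, and lower it gently all the way shut so that it does not clap onto the case. Do not grip the lid or press hard on it, leave everything else on the bench where it stands, and finish clear of the case.

Things in the scene. Friction and masses are not known exactly. Their poses are not given: they have to be found in the camera images.
- case: Grey open-topped slide case, fixed to the bench: 130 mm front to back (its own x), 180 mm wide (y), 50 mm tall, full of upright glass thin sections that stay below the rim. Origin: centre of its underside on the bench. Its +x axis points to the hinged back side, its -x axis to the front.
- case_lid (a joint): Angle of the lid, rad: 0 shut, 1.57 upright, 1.8 leaning back on its stop, where it starts. Worn damper, no spring: just past upright it falls slowly (3 to 5 s to half open), then at 0.5 to 0.7 rad/s until it claps on the case. Below 0.3 rad keep it slower than 0.42 rad/s (65 mm/s at the lip) by supporting it from below; the last 6 mm at the lip do not matter.
- hinge (a point): Middle of the hinge line: 65 mm behind the case's origin, 50 mm above the bench. The line runs along the case's y. The blue lid, about 0.2 kg, is 180 mm wide and 6 mm thick and reaches 135 mm from this line; shut, its underside lies 1 mm above it.
- lid_edge (a point): Tip of the white lip in the middle of the lid's free edge, on its underside, 157 mm from the hinge line. The lip is 110 mm wide, 5 mm thick. Lid shut, this point is 92 mm in front of the case's origin, 51 mm above the bench, and the lip juts 27 mm past the case front, so a finger under it can leave down and forwards. Lid open: about 205 mm above the bench.
- oil: Bystander, loose: small amber glass oil bottle with black cap, 30 mm across, 70 mm tall, standing. Origin: centre of its underside.
- slide_box: Bystander, loose: small cardboard box, 80 x 50 x 28 mm. Origin: centre of its underside.
- objective: Bystander, loose: steel microscope objective standing on its mount, 32 mm across, 48 mm tall. Origin: centre of its underside.
- puck: Bystander, loose: red cylindrical resin mount, 32 mm across, 20 mm tall. Origin: centre of its underside.
- dish: Bystander, loose: white shallow dish, 90 mm across, 18 mm tall. Origin: centre of its underside.
- tweezers: Bystander, loose: steel tweezers lying flat, 125 mm long, 11 mm wide, 10 mm tall. Origin near its middle, on its underside.
- mug: Bystander, loose: blue mug, 80 mm across, 90 mm tall. Origin: centre of its underside.
There are look-alikes about, which are no part of the job. There is more than one size of the case; the job needs the largest.

How it is judged:
By the outcome, as a careful person would: the job done as asked, in the order asked, and still so for the second after the job is handed in, with the robot touching nothing.
It also fails if it takes over 61 s, if anything falls off the work surface, if the arm or the gripper's body presses on something with over 40 N, if the wrist force passes 120 N, or if a joint passes its speed limit or range.

ROBOT

A 6-joint arm with a two-finger parallel gripper is mounted at the origin on the work surface. World frame = base frame: x ahead of the robot, y to its left, z up, the work surface at z = 0. Lengths are in m, angles in degrees, forces in N, time in s.
With the tool pointing down it reaches from about 0.325 to 0.85 m from the base axis. Payload 15.5 kg.
Tool frame: the origin (TCP) lies at the very end of the fingers, on their centre line; the grasp point (between the pads) lies arm.grip_depth behind it (arm.grip_depth is the distance from the TCP to the grasp point, in m); z points along the fingers, y is the line along which they close (so a half turn about z gives the same grasp; the last joint's range is limited). The gripper opens to 91 mm and grips with 3 to 60 N. Pads are 32 mm wide; open, the fingers measure 118 mm over their backs; the gripper's body (76 mm by 178 mm) begins 60 mm behind the grasp point.
Start: joints at [71.591, 28.281, 77.091, -0, 74.628, -5.472], TCP at [0.14, 0.609, 0.214] pointing down, gripper open.
Joint ranges: [-166.48, 166.48], [-47.26, 123.95], [12.59, 153.08], [-70.14, 250.14], [6.76, 159.57], [-176.63, 176.63]. Speed limits (degrees/s): [108.29, 108.29, 147.25, 172.46, 172.46, 172.46].

INTERFACE

Orientations are given as a 3x3 rotation matrix whose columns are the frame's x, y, z axes.
In Python, from rig import arm gives the robot as it stands. Calls block until the motion is done:
- arm.move_to(position, orientation): joint-space move of the TCP to a pose.
- arm.move_l(position, orientation=None, feed=0.15): straight line of the TCP; orientation=None keeps the orientation; feed is the mean speed in m/s.
- arm.move_joints(angles): joint-space move.
- arm.grip(opening): finger opening in m; the grip force is fixed at half the most; returns when the fingers have stopped.
- arm.sleep(seconds).
- arm.solve_ik(position, orientation): joint angles nearest the present ones, or None.
- arm.snapshot(name): name is "scene" or "top" or "wrist"; returns the picture (480x640x3 uint8, red, green, blue); there is no depth.
- arm.get_calibration(name): a dict with "intrinsics" (3x3 intrinsics, pixels), "cam_to_world" (4x4, takes a point from camera to world coordinates). Camera axes: x right, y down, z forward; pixel columns grow to the right and rows downward; lengths in m; the calibration is good to about 2 mm. The wrist camera is an equidistant fisheye: a pixel r from the principal point sees the ray r / f radians off the axis. A picture is of the moment at which its call begins: read the wrist's pose just before it. get_calibration takes no time and is no camera call; for the wrist camera it gives the pose at the moment of the call.
A pose or a line that the arm cannot do raises arm.Unreachable and nothing moves.
- arm.sign_off(): hands the job in; it is judged then, once.
Readings, each from a call of its own:
- arm.current_t(): time.
- arm.current_joint_positions(): joint angles.
- arm.current_dq(): joint speeds.
- arm.current_tau(): joint torques, N m.
- arm.current_ee_pos(): TCP position.
- arm.current_tool_rot(): TCP orientation.
- arm.current_force(): force on the tool from outside, world axes, zero at the start.
- arm.current_torque(): the same for the moment, N m.
- arm.current_width(): finger opening in m.
- arm.current_grasp_force(): force on a finger pad.
Only numpy, scipy, OpenCV 4.12 (cv2) and the standard library are available. Lean on these libraries where they do the work, as an engineer would, in place of code of your own. Each camera call takes 0.05 s, during which the arm holds its last target. There are 200 camera calls.

## Working session

There is one attempt and no reset: what is moved stays moved. The work goes in short steps, each a Python script; the robot and the scene stay as the last script left them, time stands still between calls to the robot, and variables do not carry over. Pictures are saved under pics/ and viewed, at most 10 in all, crops included, and the job is handed in when it is done.

```bash
ls; mkdir -p pics; python3 - <<'E'
from rig import arm
import cv2,numpy as np
np.set_printoptions(precision=4,suppress=True)
for n in("scene","top"):
    im=arm.snapshot(n); cv2.imwrite(f"pics/{n}0.png",im[:,:,::-1]); c=arm.get_calibration(n); print(n,c["intrinsics"],c["cam_to_world"])
print(arm.current_t(),arm.grip_depth,arm.current_tool_rot())
E
```

```text
pics
scene [[617.6954   0.     317.649 ]
 [  0.     617.6954 234.2267]
 [  0.       0.       1.    ]] [[-0.3432  0.5552 -0.7576  1.5421]
 [ 0.9393  0.2011 -0.2781  0.355 ]
 [-0.0021 -0.8071 -0.5905  0.8279]
 [ 0.      0.      0.      1.    ]]
top [[466.4455   0.     312.5203]
 [  0.     466.4455 236.4955]
 [  0.       0.       1.    ]] [[ 0.0184 -0.9872  0.1584  0.3903]
 [-0.9998 -0.0193 -0.0045  0.0102]
 [ 0.0075 -0.1583 -0.9874  1.2309]
 [ 0.      0.      0.      1.    ]]
0.1 0.0188 [[-0.9746  0.2239 -0.0003]
 [ 0.2239  0.9746 -0.001 ]
 [ 0.0001 -0.0011 -1.    ]]
```

View pics/scene0.png

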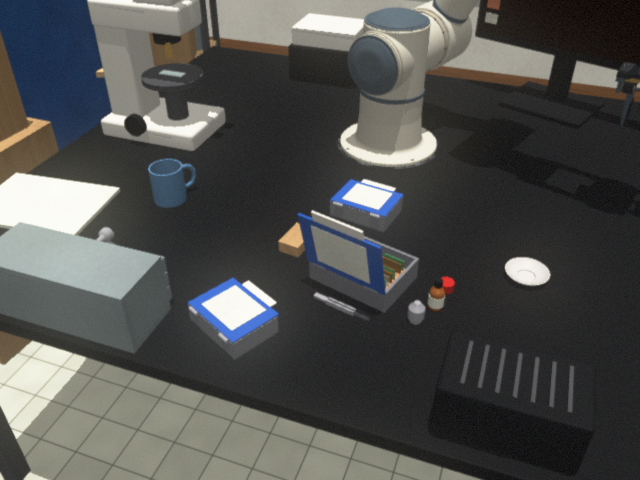

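View pics/top0.png

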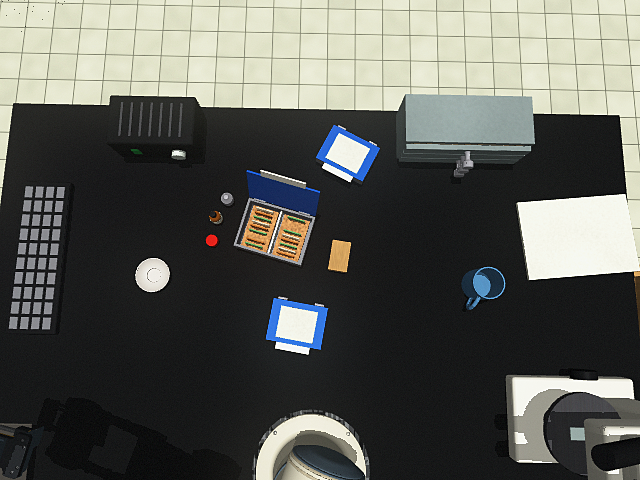

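The open case is at about top (277,230), scene (360,265). The look-alikes are the shut cases at top (348,155) and (297,325). The case with the lid open and contents showing is the candidate. I'll check it in a close crop and get its corners from there.

```bash
python3 - <<'E'
import cv2
im=cv2.imread("pics/top0.png"); cv2.imwrite("pics/crop1.png",cv2.resize(im[155:280,195:360],None,fx=4.8,fy=4.8,interpolation=cv2.INTER_CUBIC))
im=cv2.imread("pics/scene0.png"); cv2.imwrite("pics/crop2.png",cv2.resize(im[200:335,270:450],None,fx=4.4,fy=4.4,interpolation=cv2.INTER_CUBIC))
E
```

```text
(no output)
```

View pics/crop1.png

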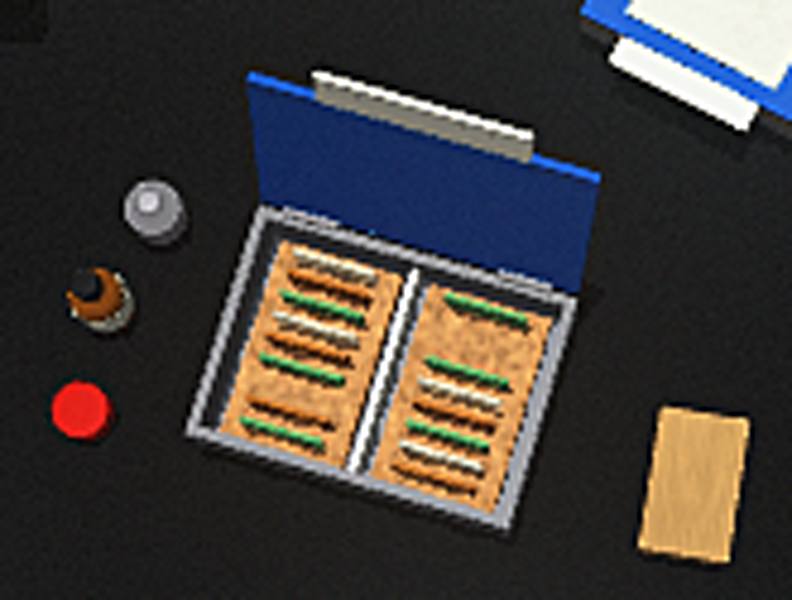

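View pics/crop2.png

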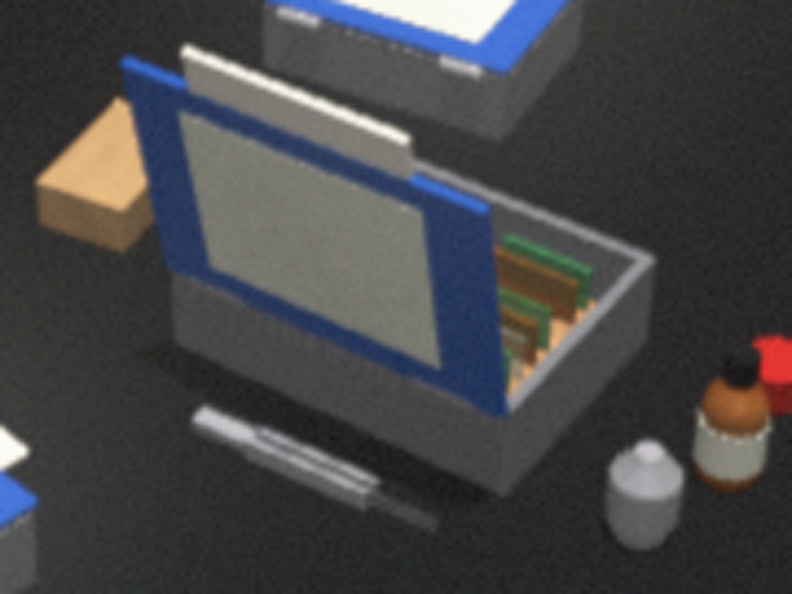

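The crops show the grey case with its lid open and the white lip up. It looks the biggest of the three. Rim corners in crop1 are BL (262,208), FL (190,432), FR (508,525) and BR (575,300). The objective, oil and puck stand on its left and the slide box on its right. The tweezers lie behind it.

```bash
cat > h.py <<'E'
from rig import arm
import numpy as np
np.set_printoptions(precision=4,suppress=True)
def px(cam,u,v,z):
    c=arm.get_calibration(cam);T=c["cam_to_world"];d=T[:3,:3]@np.linalg.solve(c["intrinsics"],[u,v,1.]);return T[:3,3]+d*(z-T[2,3])/d[2]
def c1(u,v,z): return px("top",195+u/4.8,155+v/4.8,z)
def c2(u,v,z): return px("scene",270+u/4.4,200+v/4.4,z)
E
python3 - <<'E'
from h import *
BL,FL,FR,BR=[c1(*p,.05) for p in((262,208),(190,432),(508,525),(575,300))]
print(BL,FL,FR,BR); n=np.linalg.norm
print("w",n(BL-BR),n(FL-FR),"d",n(BL-FL),n(BR-FR))
ctr=(BL+FL+FR+BR)/4
ax=BL+BR-FL-FR; ay=BL+FL-BR-FR
print(ctr,np.degrees(np.arctan2(ax[1],ax[0])),np.degrees(np.arctan2(-ay[0],ay[1])))
# scene check: bottom-back corners, rim corner front-left
print("scene back bottom",c2(502,492,0),c2(175,342,0),"FL rim",c2(652,260,.05))
print("objective",c2(640,540,0),"oil",c2(728,482,0),"puck",c1(80,408,.02),"box",c1(694,484,.028),"tweez",c2(195,415,.005),c2(435,525,.005))
print("lip tip in top, z=.203",c1(313,72,.203),c1(533,132,.203)," scene",c2(185,47,.203),c2(410,137,.203))
for p in ((285,298),(325,306),(327,348),(267,346),(310,353),(276,349)): print("small",px("top",*p,.045))
E
```

```text
[0.6768 0.17   0.05  ] [0.5538 0.2034 0.05  ] [0.5074 0.0332 0.05  ] [ 0.6295 -0.0001  0.05  ]
w 0.1765814702944503 0.17641961578857632 d 0.12743845107845994 0.12649005193969132
[0.5919 0.1016 0.05  ] -15.22888585834036 -15.396362169107306
scene back bottom [0.675  0.1733 0.    ] [0.6287 0.002  0.    ] FL rim [0.5547 0.2088 0.05  ]
objective [0.6837 0.2371 0.    ] oil [0.6348 0.2655 0.    ] puck [0.57   0.2689 0.02  ] box [ 0.5338 -0.0664  0.028 ] tweez [0.6789 0.0307 0.005 ] [0.7101 0.1527 0.005 ]
lip tip in top, z=.203 [0.7065 0.1277 0.203 ] [0.6792 0.0225 0.203 ]  scene [0.676  0.0264 0.203 ] [0.7051 0.1314 0.203 ]
small [0.4222 0.0713 0.045 ]
small [ 0.4041 -0.0298  0.045 ]
small [ 0.3012 -0.0363  0.045 ]
small [0.3033 0.1126 0.045 ]
small [0.2883 0.0057 0.045 ]
small [0.2965 0.0901 0.045 ]
```

```bash
cat >> h.py <<'E'
C=np.array([.592,.103,0]); y=np.radians(-15.3)
RC=np.array([[np.cos(y),-np.sin(y),0],[np.sin(y),np.cos(y),0],[0,0,1]])
def W(x,z,yy=0): return C+RC@np.array([x,yy,z])      # case -> world
def rot(a,s=1):   # tool pitched a deg below horizontal, pointing to case +x; closing axis = case y
    a=np.radians(a); z=np.array([np.cos(a),0,-np.sin(a)]); yy=np.array([0,s*1.,0]); return RC@np.c_[np.cross(yy,z),yy,z]
def tcp_under(th,a,s=.016,drop=0):  # lip tip rests on finger's upper side, s behind the tip corner
    tip=np.array([.065-.157*np.cos(th)+.001*np.sin(th),.05+.157*np.sin(th)+.001*np.cos(th)])
    a=np.radians(a); z=np.array([np.cos(a),-np.sin(a)]); u=np.array([np.sin(a),np.cos(a)])
    p=tip+s*z-.016*u; return W(p[0],p[1]-drop)
E
python3 - <<'E'
from h import *
for s in(1,-1):
  for a in(90,75,60,50,40):
    print(s,a,"push",arm.solve_ik(W(.13,.17),rot(a,s)),"over",arm.solve_ik(W(.06,.25),rot(a,s)))
    for th in(1.,.5,0): print("   ",th,tcp_under(th,a),arm.solve_ik(tcp_under(th,a),rot(a,s)))
E
```

```text
1 90 push [  0.7261  38.3706  64.7095  -0.      76.9198 -73.9739] over [  2.4243  29.1811  69.5672  -0.      81.2516 -72.2757]
    1.0 [0.5583 0.1122 0.1667] [  5.3593  26.7457  88.4328  -0.      64.8215 -69.3407]
    0.5 [0.5068 0.1263 0.1101] [  7.441   27.7617  98.3729  -0.      53.8654 -67.259 ]
    0 [0.4878 0.1315 0.035 ] [  8.3114  33.8376 104.1949  -0.      41.9675 -66.3886]
1 75 push [  3.0106  32.2906  79.1876  -5.7404  54.386  -68.9235] over [  5.2276  22.7436  82.7583  -5.9828  60.5456 -67.1661]
    1.0 [0.5628 0.111  0.1631] [  8.9477  22.4118  99.7921  -8.7379  44.4014 -60.2209]
    0.5 [0.5113 0.1251 0.1066] [ 11.7784  24.7241 109.1757 -12.3922  33.2984 -53.3122]
    0 [0.4923 0.1303 0.0314] [ 12.9788  32.5726 114.8914 -20.5352  20.4603 -43.2032]
1 60 push [  5.7718  29.1794  92.5095 -20.0782  31.5772 -54.2507] over [  8.6982  18.8612  95.4958 -18.7065  39.3498 -54.243 ]
    1.0 [0.568  0.1096 0.1608] [ 13.4013  21.4498 110.8355 -34.7905  24.8876 -32.4103]
    0.5 [0.5166 0.1236 0.1043] [ 17.2708  25.9311 119.5859 -62.0228  17.7455  -0.1976]
    0 [0.4976 0.1288 0.0291
[... 1731 characters left out ...]
[  18.9319   36.4814  124.7755  248.0797   17.6494 -126.5974]
-1 50 push [  7.8042  29.3025 100.5612 -50.3501  19.1227 156.8426] over [ 11.3049  18.3035 103.5586 -39.6595  26.8103 147.4892]
    1.0 [0.5718 0.1085 0.1601] None
    0.5 [0.5204 0.1226 0.1036] [  21.4252   30.0977  125.9643  247.3914   24.6056 -125.6422]
    0 [0.5014 0.1278 0.0285] [ 23.4526  42.836  130.3915 224.6401  34.9338 -97.4066]
-1 40 push None over None
    1.0 [0.5756 0.1075 0.1601] [  20.1051   28.3193  124.0015  240.1835   30.7655 -121.7435]
    0.5 [0.5242 0.1216 0.1036] [  25.6754   37.4865  131.4702  228.4933   42.1262 -100.7928]
    0 [0.5052 0.1268 0.0285] [ 28.0809  52.1049 134.5951 219.9591  55.0096 -84.3866]
```

```bash
python3 - <<'E'
from h import *
def rz(d): d=np.radians(d); return np.array([[np.cos(d),-np.sin(d),0],[np.sin(d),np.cos(d),0],[0,0,1]])
for a in(68,64,60,55,45):
  for f in(-60,-40,-20,0,30,45,60):
    r=[]
    for th in(1.,.5,0):
      R=rz(f)@rot(a); q=arm.solve_ik(tcp_under(th,a),R); r.append("None" if q is None else "%4.0f %4.0f %4.0f"%tuple(q[3:]))
    print(a,f,r, "eff %.0f"%np.degrees(np.arctan(np.tan(np.radians(a))/np.cos(np.radians(f)))))
E
```

```text
68 -60 [' -24   65   15', ' -26   57   22', ' -30   48   30'] eff 79
68 -40 [' -26   55   -2', ' -30   46    7', ' -38   37   19'] eff 73
68 -20 [' -25   44  -23', ' -32   35  -11', ' -47   25    7'] eff 69
68 0 [' -17   35  -51', ' -27   24  -38', ' -56   13   -6'] eff 68
68 30 ['   9   31 -109', '  12   18 -111', 'None'] eff 71
68 45 ['  20   36 -136', '  28   23 -144', 'None'] eff 74
68 60 ['  25   42 -157', '  33   31 -166', '  55   20  171'] eff 79
64 -60 [' -28   66   19', ' -30   59   27', ' -34   50   35'] eff 76
64 -40 [' -32   54    3', ' -36   47   14', ' -44   38   27'] eff 70
64 -20 [' -32   41  -15', ' -41   34   -0', ' -60   26   22'] eff 65
64 0 [' -24   30  -44', ' -41   20  -22', 'None'] eff 64
64 30 ['  14   25 -115', '  25   11 -124', ' 147    8  114'] eff 67
64 45 ['  28   31 -145', '  44   19 -162', ' 101   13  141'] eff 71
64 60 ['  33   40 -165', 'None', '  74   21  149'] eff 76
60 -60 [' -32   68   22', ' -34   61   31', ' -38   53   40'] eff 74
60 -40 [' -37   54    9', ' -42   48   21', ' -50   40   35'] eff 66
60 -20 [' -40   40   -7', ' -51   33   11', 'N
[... 459 characters left out ...]
ne'] eff 57
55 0 [' -55   21  -11', 'None', ' 232   26   72'] eff 55
55 30 ['  50   11 -152', ' 141   11  118', ' 167   29   92'] eff 59
55 45 ['None', '  98   20  141', ' 136   29  100'] eff 64
55 60 ['  53   37  171', '  74   30  147', ' 104   30  113'] eff 71
45 -60 [' -45   75   35', ' -46   70   44', ' -48   64   52'] eff 63
45 -40 [' -56   58   30', ' -60   55   43', ' -66   51   56'] eff 53
45 -20 ['None', 'None', 'None'] eff 47
45 0 ['None', ' 235   33   69', ' 221   45   90'] eff 45
45 30 [' 139   18  118', ' 162   36   94', ' 169   59   86'] eff 49
45 45 ['  99   29  137', ' 128   36  104', ' 144   52   82'] eff 55
45 60 ['  76   40  144', '  96   39  118', ' 116   45   91'] eff 63
```

```bash
cat >> h.py <<'E'
def rz(d): d=np.radians(d); return np.array([[np.cos(d),-np.sin(d),0],[np.sin(d),np.cos(d),0],[0,0,1]])
F=-38
def R(a): return rz(F)@rot(a)
def snap(n,f):
    import cv2; cv2.imwrite("pics/"+f,arm.snapshot(n)[:,:,::-1])
def rep(*a): print(*a,"t",round(arm.current_t(),2),"tcp",arm.current_ee_pos(),"f",arm.current_force(),"q",arm.current_joint_positions())
E
python3 - <<'E'
from h import *
arm.grip(0.0); print(arm.current_width())
p=arm.current_ee_pos(); arm.move_l([p[0],p[1],.31],feed=.25)
arm.move_to(W(.155,.31),R(85)); rep("above")
arm.move_l(W(.155,.165),feed=.15); rep("down")
snap("scene","s1.png")
E
```

```text
0.00045469595290632483
above t 4.86 tcp [0.7414 0.063  0.3101] f [-0.1567  0.3563 -0.5562] q [  2.2138  34.015   51.8423  -4.1095  91.293  -34.7452]
down t 5.97 tcp [0.7421 0.0621 0.1661] f [0.365  0.1978 1.2261] q [  2.1482  39.2707  63.7047  -4.2801  74.1288 -33.4845]
```

View pics/s1.png

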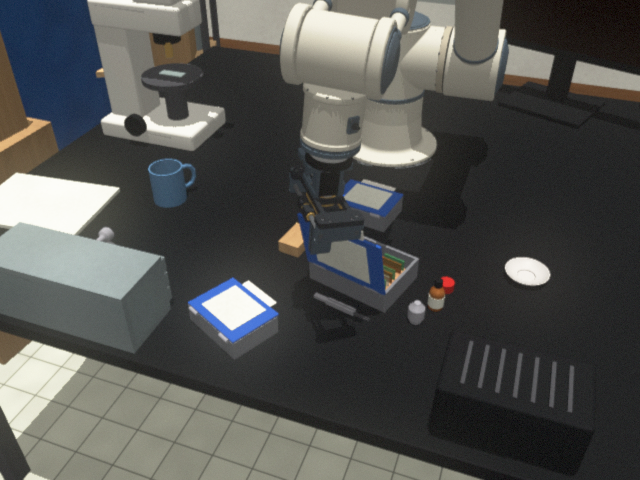

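The closed fingers are behind the lid at about (335,245), clear of everything. I'll push now.

```bash
python3 - <<'E'
from h import *
for x in(.11,.085,.07): arm.move_l(W(x,.165),feed=.06); rep(x)
snap("scene","s2.png")
import cv2
im=cv2.imread("pics/s2.png"); cv2.imwrite("pics/s2c.png",cv2.resize(im[170:335,250:450],None,fx=3.6,fy=3.6))
E
```

```text
0.11 t 6.92 tcp [0.6983 0.0739 0.165 ] f [-0.0938 -0.5331  0.4205] q [  3.2698  35.9306  70.7984  -4.4231  70.5645 -32.0526]
0.085 t 7.49 tcp [0.6738 0.0807 0.1651] f [-0.5281  0.4528  0.7503] q [  3.9795  34.09    74.524   -4.5121  68.7412 -31.1949]
0.07 t 7.89 tcp [0.6591 0.0847 0.1651] f [ 0.4972 -0.3029 -0.1903] q [  4.4198  33.0224  76.6817  -4.5664  67.7001 -30.6565]
```

View pics/s2c.png

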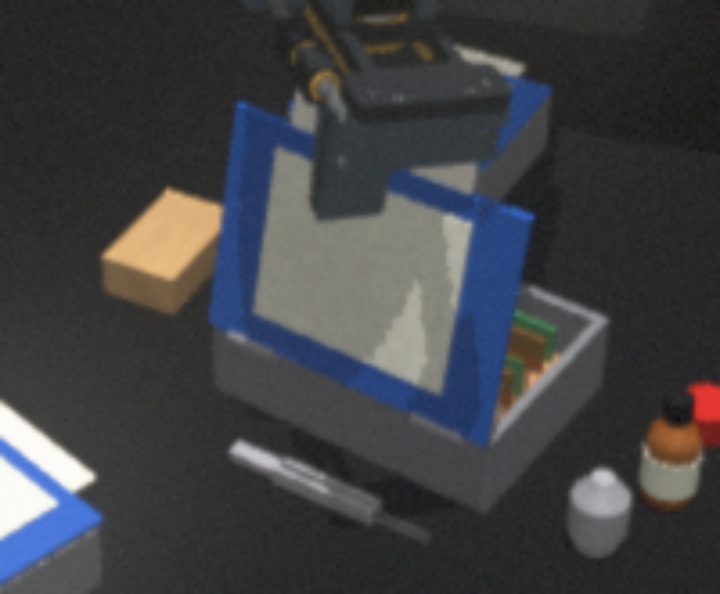

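```bash
python3 - <<'E'
from h import *
c=arm.get_calibration("scene");T=np.linalg.inv(c["cam_to_world"]);K=c["intrinsics"]
for th in(1.8,1.6,1.5,1.4,1.3,1.2):
  o=[]
  for yy in(-.09,.09):
    r,h=.135,.007
    X=W(.065-r*np.cos(th)+h*np.sin(th),.05+r*np.sin(th)+h*np.cos(th),yy); p=K@(T[:3,:3]@X+T[:3,3]); o.append((p[:2]/p[2]-[250,170])*3.6)
  print(th,*o)
E
```

```text
1.8 [162.176  160.7682] [462.751  283.3684]
1.6 [192.5918 129.6337] [491.4773 248.1399]
1.5 [207.8181 117.3624] [505.51  233.975]
1.4 [222.8124 107.4313] [519.1004 222.2785]
1.3 [237.4046  99.9016] [532.0988 213.126 ]
1.2 [251.4377  94.7989] [544.3711 206.5547]
```

The lid is at about 1.28 rad: top corners (242,102) and (532,213) in the crop fit that angle. It's falling ahead of the finger, so I'll cross over it and catch it now.

```bash
python3 - <<'E'
from h import *
arm.move_l(W(.055,.24),R(75),feed=.3); print(arm.current_t())
arm.move_l(W(-.125,.225),R(62),feed=.38); print(arm.current_t())
arm.move_l(W(-.13,.11),R(52),feed=.3); print(arm.current_t())
snap("scene","s3a.png")
arm.move_l(tcp_under(.75,52),feed=.2); rep("catch")
snap("scene","s3.png")
import cv2
a,b=[cv2.resize(cv2.imread("pics/"+f)[170:335,250:450],None,fx=1.98,fy=1.98) for f in("s3a.png","s3.png")]
cv2.imwrite("pics/s3c.png",np.hstack([a,b]))
E
```

```text
8.35
9.05
9.6833
catch t 10.29 tcp [0.5421 0.1162 0.1363] f [-0.5013 -0.3335  0.5159] q [ 28.353   31.1256 103.2885 -50.6095  51.9953  26.4395]
```

View pics/s3c.png

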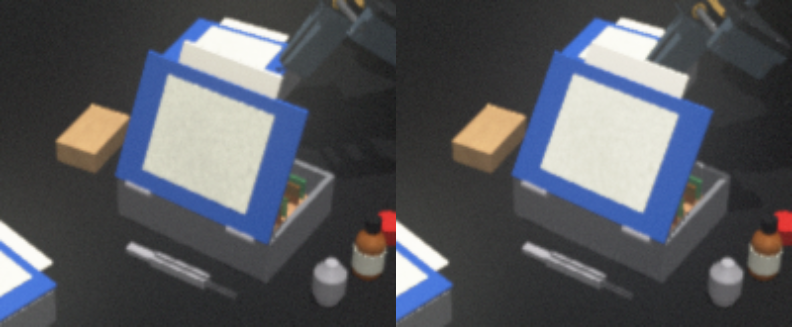

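The lid is at roughly 0.95 rad, still well open, and the finger is waiting under the lip. I'll let it land.

```bash
python3 - <<'E'
from h import *
import cv2
for i in range(8):
    arm.sleep(.12); print(round(arm.current_t(),2),arm.current_force())
snap("scene","s4.png")
cv2.imwrite("pics/s4c.png",cv2.resize(cv2.imread("pics/s4.png")[170:335,250:450],None,fx=3.6,fy=3.6))
c=arm.get_calibration("scene");T=np.linalg.inv(c["cam_to_world"]);K=c["intrinsics"]
for th in(1,.9,.8,.75,.7,.6,.5):
  o=[]
  for yy in(-.09,.09):
    r,h=.135,.007
    X=W(.065-r*np.cos(th)+h*np.sin(th),.05+r*np.sin(th)+h*np.cos(th),yy); p=K@(T[:3,:3]@X+T[:3,3]); o.append((p[:2]/p[2]-[250,170])*3.6)
  print(th,*o)
E
```

```text
10.46 [0.2167 0.3021 0.9057]
10.57 [ 0.0012 -0.2971  0.165 ]
10.69 [-0.2342 -0.6077 -0.3979]
10.81 [-0.1534 -0.1374 -0.6903]
10.93 [-0.5902  0.6896 -0.478 ]
11.04 [-0.243  -0.2738  0.0232]
11.16 [-0.2643  0.2879 -0.9244]
11.28 [-1.0549  0.1493 -0.4555]
1 [277.2743  91.8172] [566.2835 201.1262]
0.9 [288.8423  93.838 ] [575.7399 202.1759]
0.8 [299.3808  98.0924] [584.1021 205.6284]
0.75 [304.2394 101.0247] [587.8563 208.2228]
0.7 [308.8131 104.4745] [591.3192 211.3761]
0.6 [317.0785 112.8624] [597.3556 219.2942]
0.5 [324.1307 123.1213] [602.1891 229.2437]
```

View pics/s4c.png

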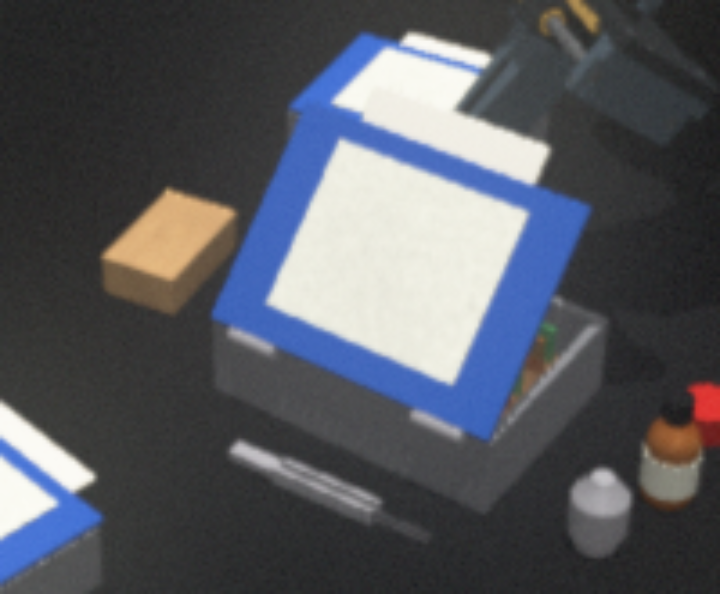

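The lid's right corner is at (590,208), which gives about 0.75 rad. That is the planned catch angle, so it's resting on the finger. I'll lower it slowly.

```bash
python3 - <<'E'
from h import *
arm.sleep(.3)
for th,f in((.5,.04),(.3,.035),(.15,.02),(.03,.02)): arm.move_l(tcp_under(th,52),feed=f); rep(th)
snap("scene","s5.png")
arm.move_l(tcp_under(0,52,drop=.006),feed=.015); rep("low")
snap("scene","s6.png")
import cv2
a,b=[cv2.resize(cv2.imread("pics/"+f)[170:335,250:450],None,fx=1.98,fy=1.98) for f in("s5.png","s6.png")]
cv2.imwrite("pics/s6c.png",np.hstack([a,b]))
E
```

```text
0.5 t 12.75 tcp [0.5197 0.1228 0.1038] f [-0.4202 -0.0811 -0.5266] q [ 30.2969  33.7551 106.5444 -53.6407  49.4444  33.3568]
0.3 t 13.79 tcp [0.5077 0.1261 0.075 ] f [-0.6139  0.0711 -0.7534] q [ 31.3615  36.6044 108.5214 -56.6483  47.2121  39.1453]
0.15 t 15.12 tcp [0.5024 0.1275 0.0521] f [-4.9406  1.6927  0.5788] q [ 31.8366  39.1182 109.5549 -59.2344  45.5543  43.4787]
0.03 t 16.21 tcp [0.5001 0.128  0.0331] f [-8.8078  5.1094  0.8056] q [ 32.0172  41.2862 110.1039 -61.4274  44.2775  46.822 ]
low t 17.12 tcp [0.4996 0.128  0.0222] f [-12.7961   6.451   -0.7417] q [ 32.0377  42.5612 110.2931 -62.7145  43.5947  48.649 ]
```

View pics/s6c.png

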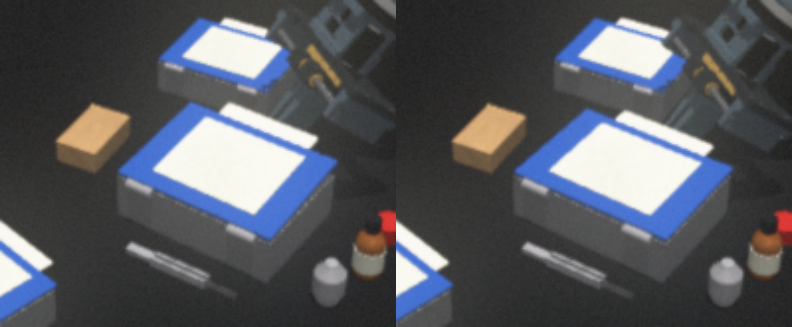

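```bash
python3 - <<'E'
from h import *
c=arm.get_calibration("scene");T=np.linalg.inv(c["cam_to_world"]);K=c["intrinsics"]
def pr(X): p=K@(T[:3,:3]@X+T[:3,3]); return (p[:2]/p[2]-[250,170])*1.98
for th in(.15,.1,.05,0):
  print(th,*[pr(W(.065-.135*np.cos(th)+.007*np.sin(th),.05+.135*np.sin(th)+.007*np.cos(th),yy)) for yy in(-.09,.09)])
d=RC.T@(arm.current_ee_pos()-C); print(d, RC.T@arm.current_force(), RC.T@R(52))
E
```

```text
0.15 [186.3964  94.3874] [335.2741 152.815 ]
0.1 [186.8579  98.9327] [335.2016 157.4473]
0.05 [187.1459 103.6287] [334.9704 162.2487]
0 [187.2617 108.4641] [334.5826 167.2077]
[-0.0957 -0.0002  0.0222] [-14.0396   2.5887  -0.2369] [[-0.621   0.6157  0.4851]
 [ 0.4851  0.788  -0.379 ]
 [-0.6157  0.     -0.788 ]]
```

The lid is shut: its front corners match an angle of about 0. The finger is bearing sideways on the case or lip with about 14 N, so I'll back out forwards and then lift clear.

```bash
python3 - <<'E'
from h import *
import cv2
arm.move_l(W(-.108,.021),feed=.03); rep("off")
arm.move_l(W(-.145,.022),feed=.06)
arm.move_l(W(-.165,.18),feed=.15)
arm.move_l(W(-.165,.30),feed=.15); rep("up")
arm.sleep(.5); snap("scene","s7.png"); snap("top","t7.png")
a=cv2.resize(cv2.imread("pics/s7.png")[130:340,200:560],(396,231)); b=cv2.resize(cv2.imread("pics/t7.png")[110:320,120:480],(396,231))
cv2.imwrite("pics/s7c.png",np.hstack([a,b]))
E
```

```text
off t 17.77 tcp [0.488  0.1316 0.0211] f [ 0.6672 -0.6199 -0.1902] q [ 33.2073  42.5843 111.3171 -63.0358  43.593   50.4706]
up t 20.69 tcp [0.4325 0.1463 0.2991] f [-0.1115 -0.7789 -0.0753] q [ 38.8438  12.7623 100.7774 -40.036   72.9867  16.5333]
```

View pics/s7c.png

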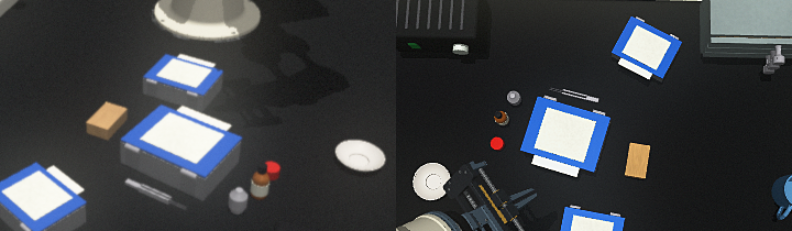

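The case is shut, nothing else has moved, and the arm is clear.

```bash
python3 -c "
from rig import arm
print(arm.sign_off())"
```

```text
the job is handed in; nothing more can be done
None
```

The slide case is closed and handed in: the lid was tipped, caught at about 0.75 rad and lowered shut; the finger bore sideways on the case or lip with up to 14 N at the end, the bystanders look unmoved, and the arm is clear.

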